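Sweep worn grinding wheels off the work plate into the collecting tray

TASK

Clear the white work plate of its three worn grinding wheels: push them along the plate with the fingertips and over its edge so that all three drop into the open collecting tray beside it. Do not lift or carry the wheels, and leave the plaster die, the collet nut and everything else on the plate and bench standing where they are.

Things in the scene. Friction and masses are not known exactly. Their poses are not given: they have to be found in the camera images.
- plate: fixed white work plate on feet over a grey plinth: 250 mm along its own x, 260 mm along its own y, its flat top 60 mm above the bench and without any rim. Origin: on the bench below its centre. The plate is turned up to about 15 degrees; its x points roughly away from the robot, its y roughly to the robot's left.
- tray: fixed open grey plastic tray, 250 x 100 x 45 mm high, 4 mm walls and floor, on the bench 3 mm off either the left (+y) or the right (-y) edge of the plate, long side along that edge, its rim 15 mm below the plate's top. Origin: on the bench under its centre; its x runs along the 250 mm, parallel to the plate's x. Its centre is 183 mm from the plate's centre.
- case: fixed closed grey case with a black top pad and steel latches, same outside size as the tray (250 x 100 x 45 mm), at the plate's other edge. Not a place for the wheels. Origin: on the bench under its centre.
- wheel_a: worn grinding wheel, one of three alike: a plain flat grey-brown disc lying flat, 26 mm across and 10 mm thick, with a small steel hub drawn in its top face; loose, 10 to 20 g. Origin: centre of its underside; z is its axis. The wheels, die and nut stand in five rows along the plate's y, 46 mm apart in its x, one per row, up to 55 mm either side of the middle.
- wheel_b: worn grinding wheel, one of three alike: a plain flat grey-brown disc lying flat, 26 mm across and 10 mm thick, with a small steel hub drawn in its top face; loose, 10 to 20 g. Origin: centre of its underside; z is its axis. The wheels, die and nut stand in five rows along the plate's y, 46 mm apart in its x, one per row, up to 55 mm either side of the middle.
- wheel_c: worn grinding wheel, one of three alike: a plain flat grey-brown disc lying flat, 26 mm across and 10 mm thick, with a small steel hub drawn in its top face; loose, 10 to 20 g. Origin: centre of its underside; z is its axis. The wheels, die and nut stand in five rows along the plate's y, 46 mm apart in its x, one per row, up to 55 mm either side of the middle.
- die: plaster tooth die standing on the plate, round, 22 mm across at its foot, 40 mm high; loose, tips easily. Leave alone. Origin: centre of its underside.
- collet: steel collet nut standing on the plate, round, 22 mm across at its foot, narrowing to 16 mm, 28 mm high; loose. Leave alone. Origin: centre of its underside.
- jar: orange jar with white lid on the bench, 72 mm across, 85 mm high; loose. Leave alone. Origin: centre of its underside.
- bowl: black rubber mixing bowl on the bench, 90 mm across, 45 mm high; loose. Leave alone. Origin: centre of its underside.
- mug: white mug on the bench, 76 mm across plus handle, 90 mm high; loose. Leave alone. Origin: centre of its underside.
- tin: flat aluminium tin on the bench, 66 mm across, 40 mm high; loose. Leave alone. Origin: centre of its underside.

How it is judged:
At the end, for the whole second after the job is handed in: All three wheels lie at rest (under 30 mm/s) in the tray: origin within its outline and lower than 40 mm above the bench. Die, nut, jar, bowl, mug and tin are each within 20 mm of where they stood and within 0.3 rad of upright (x of wheel_a in the frame of tray between -0.125 and 0.125 m and y of wheel_a in the frame of tray between -0.05 and 0.05 m and height (world z) of each of wheel_a, wheel_b, wheel_c below 0.04 m and linear speed of each of wheel_a, wheel_b, wheel_c below 0.03 m/s and x of wheel_b in the frame of tray between -0.125 and 0.125 m and y of wheel_b in the frame of tray between -0.05 and 0.05 m and x of wheel_c in the frame of tray between -0.125 and 0.125 m and y of wheel_c in the frame of tray between -0.05 and 0.05 m and distance of each of die, collet, jar, bowl, mug, tin from where it was at the start of the episode below 0.02 m and angle between each of die, collet, jar, bowl, mug, tin's own z axis and vertical below 0.3 rad); the robot touches nothing.
It fails at once if a grinding wheel is lifted more than 10 mm off the plate (height (world z) of any of wheel_a, wheel_b, wheel_c above 0.07 m).
It fails at once if a bystander is moved more than 20 mm (distance of any of die, collet, jar, bowl, mug, tin from where it was at the start of the episode above 0.02 m).
It fails at once if a standing bystander is tipped by more than 0.3 rad (angle between any of die, collet, jar, bowl, mug, tin's own z axis and vertical above 0.3 rad).
It also fails if it takes over 51 s, if anything falls off the work surface, if the arm or the gripper's body presses on something with over 40 N, if the wrist force passes 120 N, or if a joint passes its speed limit or range.

ROBOT

A 6-joint arm with a two-finger parallel gripper is mounted at the origin on the work surface. World frame = base frame: x ahead of the robot, y to its left, z up, the work surface at z = 0. Lengths are in m, angles in rad, forces in N, time in s.
With the tool pointing down it reaches from about 0.35 to 0.775 m from the base axis. Payload 5.5 kg.
Tool frame: the origin (TCP) lies midway between the tips of the shut fingers; the grasp point (between the pads) lies grasp_offset behind it (grasp_offset is the distance from the TCP to the grasp point, in m); z points along the fingers, y is the line along which they close (so a half turn about z gives the same grasp; the last joint's range is limited). The gripper opens to 85 mm and grips with 20 to 120 N. Pads are 22 mm wide; open, the fingers measure 114 mm over their backs; the gripper's body (76 mm by 85 mm) begins 54 mm behind the grasp point. The pads swing forward as they close: fully open they stand 13 mm farther back than shut.
Start: joints at [-1.44, 0.313, 0.046, 1.304, 0, 1.431], TCP at [0.154, -0.554, 0.231] pointing down, gripper open.
Joint ranges: [-2.76, 2.76], [-0.86, 1.69], [-1.03, 1.26], [-2.2, 2.34], [-1.47, 1.5], [-3.14, 3.14]. Speed limits (rad/s): [2.57, 2.57, 3.14, 3.14, 3.14, 3.14].

INTERFACE

Orientations are given as a unit quaternion [w, x, y, z].
In Python, from workcell import * gives the robot as it stands.
- The arm moves only by the tool step_arm, never from a script. Its argument "deltas" is a list of rows, each a list of 7 numbers: the shift along the world's x, y, z in mm, then the turn, a rotation vector about the world's x, y, z in degrees, then the gripper's target within -1 to 1 (fully open at 1, half-way at 0, shut at -1). A call has 1 to 5 rows; each row shifts and turns the commanded pose from where the row before left it; what a row does not reach is not made up. A row lasts 1/10 s, in which the tool goes at most 50 mm and 8.59 degrees, less where a joint would pass 70% of its speed; a pose out of reach is approached as far as the arm can. A call is refused whole if a number of a shift passes 50 or a number of a turn 8.59, either way. A call with a gripper value outside its range is refused whole. The fingers move at their own pace and stop on an object; "newtons" is the grip in N (left out, the last holds). Time passes only in rows, so rows that do not move let the fingers close. It gives the time, the measured TCP pose, the force, the opening and the grip force at its end, in the units of the state.
- get_state(): the state, without advancing time (a new reading comes with each control period).
- read_camera(name): name is "scene" or "top" or "wrist"; returns a dict with "image" (420x560x3 uint8, red, green, blue), "z_map" (420x560 float32, m along the optical axis (not along the pixel's ray), 0 where there is no reading), "K" (3x3 intrinsics, pixels), "dist_coeffs" ([k1, k2, p1, p2, k3] as OpenCV has them; the pictures are not rectified), "world_from_camera" (4x4, takes a point from camera to world coordinates). Camera axes: x right, y down, z forward; pixel columns grow to the right and rows downward; lengths in m; the calibration is good to about 2 mm. A picture is of the moment at which its call begins.
- hand_in(): hands the job in; it is judged then, once.
The state is a dict: "clock": time; "joint_pos": joint angles; "qvel": joint speeds; "tau": joint torques, N m; "tcp_pos": TCP position; "orientation": TCP orientation; "wrist_force": force on the tool from outside, world axes, zero at the start; "ft_torque": the same for the moment, N m; "finger_gap": finger opening in m; "grip_force": force on a finger pad.
Only numpy, scipy, OpenCV 4.12 (cv2) and the standard library are available. Lean on these libraries where they do the work, as an engineer would, in place of code of your own. Each camera call takes 0.05 s, during which the arm holds its last target. There are 200 camera calls.

## Working session

There is one attempt and no reset: what is moved stays moved. The work goes in short steps, Python scripts to look and compute and a tool call to move; the robot and the scene stay as the last step left them, time stands still between calls to the robot, and variables do not carry over. Pictures are saved under pics/ and viewed, at most 10 in all, crops included, and the job is handed in when it is done.

Besides the shell and the picture viewer there is one more tool, called after "Request:" as name(argument=value, ...), one argument or row to a line, values as JSON. step_arm: Moves the arm, as the interface text tells. Its arguments: {"type":"object","properties":{"deltas":{"type":"array","items":{"type":"array","items":{"type":"number"}}},"newtons":{"type":"number"}},"required":["deltas"]}

```bash
mkdir -p pics; python3 - <<'E'
from workcell import *
import cv2,pickle
for n in ["top","scene"]:
    d=read_camera(n); pickle.dump(d,open(n+".pkl","wb")); cv2.imwrite(f"pics/{n}1.png",d["image"][:,:,::-1])
    print(n,d["world_from_camera"].round(3).tolist(),d["dist_coeffs"])
s=get_state(); print(s)
E
```

```text
top [[0.007, -0.984, 0.178, 0.301], [-1.0, -0.008, -0.005, 0.02], [0.006, -0.178, -0.984, 1.385], [0.0, 0.0, 0.0, 1.0]] [-0.12594796  0.          0.          0.          0.        ]
scene [[-0.306, 0.559, -0.771, 1.378], [0.952, 0.174, -0.252, 0.264], [-0.006, -0.811, -0.585, 0.708], [0.0, 0.0, 0.0, 1.0]] [-0.06791683  0.          0.          0.          0.        ]
{'clock': 0.1, 'joint_pos': array([-1.43961292e+00,  3.13928244e-01,  4.51091134e-02,  1.30358916e+00,
       -1.54116022e-05,  1.43119216e+00]), 'qvel': array([-0.00046749, -0.00071161,  0.00161177,  0.00039554, -0.00124119,
       -0.00084041]), 'tau': array([ 3.09487456e-03, -4.81722379e+01,  2.99245280e+01,  1.26295522e-02,
       -5.30778766e-05,  9.88187963e-06]), 'tcp_pos': array([ 0.15373239, -0.5536084 ,  0.23050312]), 'orientation': array([-8.06007117e-04,  9.90847931e-01,  1.34980471e-01, -4.31225085e-06]), 'wrist_force': array([-0.46900562,  0.5678403 ,  0.04908467]), 'ft_torque': array([-0.01030356,  0.03671371, -0.00283719]), 'grip_force': 0.0, 'finger_gap': 0.08556905536652258}
```

View pics/top1.png

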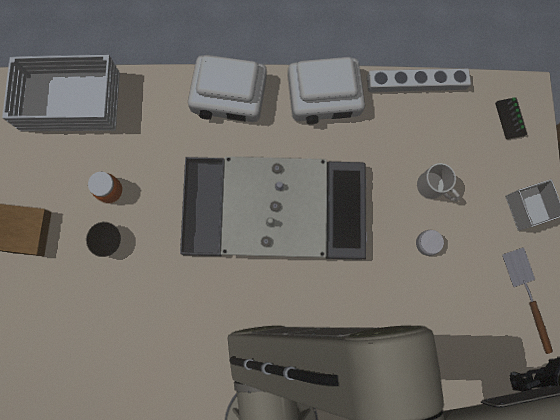

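View pics/scene1.png

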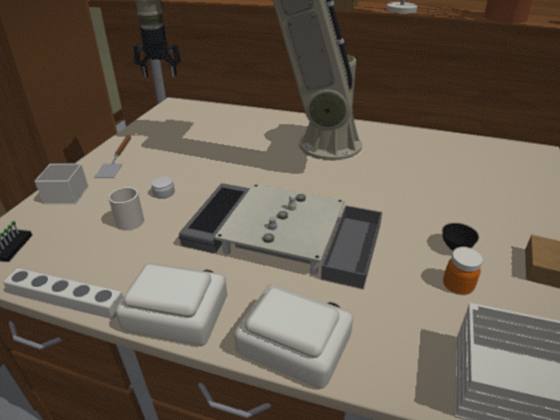

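The top picture shows the tray left of the plate (+y), centred around (203,207), and the case on the right at (347,207). The wheels are at about (277,168), (275,206) and (266,241). The two standing parts are at (280,186) and (270,222). Next I'll measure them.

```bash
cat > h.py <<'E'
import numpy as np, cv2
def cloud(d):
    h,w=d["z_map"].shape
    uv=np.stack(np.meshgrid(np.arange(w),np.arange(h)),-1).reshape(-1,1,2).astype(float)
    n=cv2.undistortPoints(uv,d["K"],d["dist_coeffs"]).reshape(h,w,2)
    z=d["z_map"][...,None]; P=np.concatenate([n*z,z],-1)
    T=d["world_from_camera"]; P=P@T[:3,:3].T+T[:3,3]; P[d["z_map"]==0]=np.nan
    return P
def blobs(P,lo,hi,box,minn=4):
    m=(P[...,2]>lo)&(P[...,2]<hi)&(P[...,0]>box[0])&(P[...,0]<box[1])&(P[...,1]>box[2])&(P[...,1]<box[3])
    n,l,st,c=cv2.connectedComponentsWithStats(m.astype(np.uint8),connectivity=4)
    for i in range(1,n):
        if st[i,4]>=minn:
            q=P[l==i]; r=cv2.minEnclosingCircle(q[:,:2].astype(np.float32))
            print("px",c[i].round(),"n",st[i,4],"mean",q.mean(0).round(4),"zmax",q[:,2].max().round(4),"circ",np.round(r[0],4),round(r[1],4))
E
python3 - <<'E'
from h import *; import pickle
d=pickle.load(open("top.pkl","rb")); P=cloud(d)
for r,c in [(168,277),(206,275),(241,266),(186,280),(222,270),(200,240),(207,203),(207,347)]: print(r,c,P[r,c].round(3))
m=(abs(P[...,2]-.06)<.004)&(P[...,0]>.3)&(P[...,0]<.75)&(abs(P[...,1])<.25)
n,l,st,c=cv2.connectedComponentsWithStats(m.astype(np.uint8)); i=1+st[1:,4].argmax()
q=P[l==i]; print("plate",st[i],cv2.minAreaRect((q[:,:2]*1000).astype(np.float32)),q[:,2].mean())
blobs(P,.0645,.12,(.36,.68,-.13,.13))
E
```

```text
168 277 [ 0.634 -0.013  0.067]
206 275 [ 0.537 -0.009  0.067]
241 266 [0.449 0.013 0.074]
186 280 [ 0.583 -0.02   0.089]
222 270 [0.493 0.004 0.096]
200 240 [0.554 0.079 0.055]
207 203 [0.545 0.178 0.002]
207 347 [ 0.541 -0.192  0.04 ]
plate [ 221  157  106  100 7320] ((539.7213134765625, -7.1105194091796875), (259.8577575683594, 248.20118713378906), 89.02240753173828) 0.058991998999591545
px [277. 168.] n 72 mean [ 0.6331 -0.0129  0.0686] zmax 0.0737 circ [ 0.634  -0.0138] 0.0135
px [279. 186.] n 61 mean [ 0.585  -0.0185  0.0791] zmax 0.0892 circ [ 0.5862 -0.0186] 0.0104
px [275. 206.] n 76 mean [ 0.5363 -0.0089  0.0686] zmax 0.0746 circ [ 0.5373 -0.0085] 0.0131
px [270. 222.] n 62 mean [0.4935 0.0037 0.0865] zmax 0.1044 circ [0.4955 0.0037] 0.0107
px [266. 241.] n 78 mean [0.4505 0.0142 0.0687] zmax 0.0741 circ [0.451  0.0153] 0.0134
```

Request:
step_arm(
  deltas=[
    [19.8,35.2,0,0,0,8.28,-0.65],
    [19.8,35.2,0,0,0,8.28,-0.65],
    [19.8,35.2,0,0,0,8.28,-0.65],
    [19.8,35.2,0,0,0,8.28,-0.65],
    [19.8,35.2,0,0,0,8.28,-0.65],
  ],
  newtons=20,
)

```text
clock: 0.6
tcp_pos: [0.2531, -0.3764, 0.2309]
orientation: [-0.0, 0.878, 0.479, 0.0]
wrist_force: [-0.3, -0.5, 0.3]
finger_gap: 0.0149
grip_force: 0.0
```

Request:
step_arm(
  deltas=[
    [19.8,35.2,0,0,0,8.28,-0.65],
    [19.8,35.2,0,0,0,8.28,-0.65],
    [19.8,35.2,0,0,0,8.28,-0.65],
    [19.8,35.2,0,0,0,8.28,-0.65],
    [19.8,35.2,0,0,0,0,-0.65],
  ],
)

```text
clock: 1.1
tcp_pos: [0.3521, -0.2004, 0.2311]
orientation: [-0.0, 0.706, 0.708, 0.0]
wrist_force: [0.1, 0.3, -0.5]
finger_gap: 0.0149
grip_force: 0.0
```

Request:
step_arm(
  deltas=[
    [19.8,35.2,-10,0,0,0,-0.65],
    [19.8,35.2,-20,0,0,0,-0.65],
    [19.8,35.2,-20,0,0,0,-0.65],
    [19.8,35.2,-20,0,0,0,-0.65],
    [19.8,35.2,-10,0,0,0,-0.65],
  ],
)

```text
clock: 1.6
tcp_pos: [0.4502, -0.0242, 0.1495]
orientation: [-0.001, 0.707, 0.707, -0.001]
wrist_force: [0.3, -1.3, 0.6]
finger_gap: 0.0147
grip_force: 0.0
```

```bash
python3 - <<'E'
from workcell import *
from h import *
import pickle
d=read_camera("wrist"); pickle.dump(d,open("w.pkl","wb")); cv2.imwrite("pics/w1.png",d["image"][:,:,::-1])
s=get_state(); print(s["clock"],s["tcp_pos"],s["orientation"],s["finger_gap"],s["joint_pos"])
P=cloud(d); blobs(P,.0645,.11,(.36,.70,-.13,.13),40)
E
```

```text
1.65 [ 0.45210259 -0.01990661  0.14862791] [-0.00185769  0.70537492  0.70883122  0.0010373 ] 0.014939145111501156 [-0.22423003  0.12453126 -0.40367616  1.04463955  0.00372866  1.34167451]
px [276. 159.] n 1405 mean [0.4514 0.0171 0.0699] zmax 0.0728 circ [0.4514 0.0166] 0.013
px [356. 179.] n 1309 mean [0.4963 0.0093 0.0878] zmax 0.102 circ [0.4985 0.0066] 0.0109
px [417. 193.] n 1374 mean [ 0.5388 -0.0047  0.0697] zmax 0.0722 circ [ 0.5396 -0.0055] 0.0132
px [554. 202.] n 349 mean [ 0.6264 -0.0104  0.0685] zmax 0.0719 circ [ 0.6307 -0.0108] 0.0112
px [500. 213.] n 1431 mean [ 0.5866 -0.0137  0.0796] zmax 0.0896 circ [ 0.5896 -0.0156] 0.011
```

View pics/w1.png

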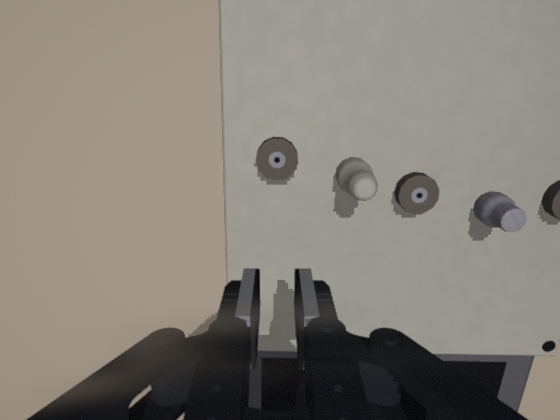

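The wrist picture shows the near wheel at (277,159), directly ahead of the two fingers at (250,290) and (307,290). The die is at (356,180), the middle wheel at (418,194), the nut at (500,212) and part of the far wheel at (554,202). Before passing the die, I'll check how wide the fingers are higher up.

```bash
python3 - <<'E'
from h import *; import pickle
d=pickle.load(open("w.pkl","rb")); P=cloud(d); t=np.array([.451,-.0235,.149])
Q=P.reshape(-1,3)-t; Q=Q[(abs(Q[:,0])<.07)&(abs(Q[:,1])<.06)&(Q[:,2]>-.03)]
for a in np.arange(-.01,.1,.01):
    q=Q[(Q[:,2]>=a)&(Q[:,2]<a+.01)]
    if len(q)>3: print(round(a,3),len(q),q.min(0).round(3),q.max(0).round(3))
E
```

```text
0.0 435 [-0.02  -0.012  0.001] [0.021 0.011 0.01 ]
0.01 998 [-0.021 -0.012  0.01 ] [0.022 0.011 0.02 ]
0.02 1214 [-0.021 -0.012  0.02 ] [0.022 0.011 0.03 ]
0.03 1542 [-0.02  -0.012  0.03 ] [0.024 0.012 0.04 ]
0.04 3022 [-0.039 -0.013  0.04 ] [0.041 0.014 0.05 ]
0.05 9917 [-0.045 -0.014  0.05 ] [0.047 0.014 0.06 ]
0.06 5929 [-0.051 -0.009  0.06 ] [0.053 0.017 0.07 ]
0.07 9127 [-0.057  0.002  0.07 ] [0.058 0.018 0.08 ]
0.08 1372 [-0.019  0.014  0.08 ] [0.021 0.018 0.084]
```

Request:
step_arm(
  deltas=[
    [-3,0,-25,0,0,0,-0.7],
    [0,0,-25,0,0,0,-0.7],
    [0,0,-25,0,0,0,-0.7],
    [0,0,-11,0,0,0,-0.7],
    [0,0,0,0,0,0,-0.7],
  ],
)

```text
clock: 2.15
tcp_pos: [0.4462, -0.0258, 0.0639]
orientation: [-0.002, 0.707, 0.707, -0.001]
wrist_force: [-0.3, -0.4, 0.0]
finger_gap: 0.0133
grip_force: 0.0
```

Request:
step_arm(
  deltas=[
    [0,8,0,0,0,0,-0.7],
    [0,8,0,0,0,0,-0.7],
    [0,8,0,0,0,0,-0.7],
    [0,8,0,0,0,0,-0.7],
    [0,8,0,0,0,0,-0.7],
  ],
)

```text
clock: 2.65
tcp_pos: [0.4481, 0.0147, 0.0658]
orientation: [0.0, 0.707, 0.707, 0.0]
wrist_force: [0.8, -0.5, -0.3]
finger_gap: 0.0131
grip_force: 0.1
```

```bash
cat > look.py <<'E'
import sys
from workcell import *
from h import *
d=read_camera("top"); cv2.imwrite(f"pics/{sys.argv[1]}.png",cv2.resize(d["image"][140:270,170:385,::-1],None,fx=3.5,fy=3.5))
s=get_state(); print(s["clock"],s["tcp_pos"],s["finger_gap"],s["wrist_force"])
P=cloud(d); blobs(P,.0645,.11,(.36,.70,-.13,.13)); print("tray"); blobs(P,.008,.04,(.43,.66,.137,.215),8)
E
python3 look.py t2
```

```text
2.7 [0.44777642 0.01565459 0.0656466 ] 0.012579571742473724 [-0.50908383  0.66783285 -0.24582247]
px [277. 168.] n 70 mean [ 0.6331 -0.0126  0.0686] zmax 0.0765 circ [ 0.6332 -0.0124] 0.0131
px [279. 185.] n 46 mean [ 0.5867 -0.0187  0.0811] zmax 0.0893 circ [ 0.5865 -0.0186] 0.0105
tray
```

View pics/t2.png

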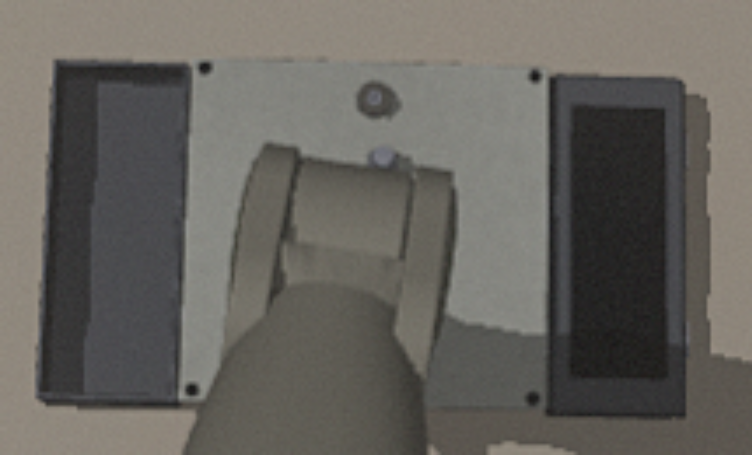

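The arm hides the work area from the top camera: only the far wheel at (375,100) and the nut at (383,157) show in the crop. I'll use the wrist camera's depth map instead.

```bash
cat > wl.py <<'E'
import sys
from workcell import *
from h import *
d=read_camera("wrist"); cv2.imwrite(f"pics/{sys.argv[1]}.png",d["image"][:,:,::-1])
s=get_state(); t=s["tcp_pos"]; print(s["clock"],t,s["finger_gap"],s["wrist_force"])
P=cloud(d); blobs(P,.0645,.11,(.36,.70,-.13,.3),60); print("tray"); blobs(P,.009,.038,(.43,.66,.137,.215),60)
E
python3 wl.py w2
```

```text
2.75 [0.44774262 0.01503749 0.06551325] 0.012871643445078159 [-0.61110443 -0.56525332 -0.59340452]
px [277. 240.] n 3011 mean [0.4495 0.0396 0.0697] zmax 0.0721 circ [0.4497 0.0386] 0.0133
px [245. 308.] n 2335 mean [0.4379 0.023  0.0922] zmax 0.11 circ [0.4364 0.0161] 0.0138
px [308. 308.] n 2321 mean [0.4606 0.023  0.0921] zmax 0.11 circ [0.4621 0.0164] 0.0138
px [396. 313.] n 2507 mean [0.4969 0.0127 0.0803] zmax 0.1099 circ [0.4945 0.0168] 0.0181
px [477. 330.] n 2603 mean [ 0.5384 -0.0037  0.0694] zmax 0.0721 circ [ 0.5393 -0.0057] 0.0139
px [201. 337.] n 117 mean [0.425  0.0225 0.1084] zmax 0.11 circ [0.4245 0.0228] 0.0033
px [352. 337.] n 116 mean [0.4736 0.0225 0.1083] zmax 0.1099 circ [0.4739 0.0232] 0.0033
px [557. 349.] n 76 mean [ 0.5802 -0.0169  0.0658] zmax 0.0682 circ [ 0.5811 -0.017 ] 0.006
tray
```

View pics/w2.png

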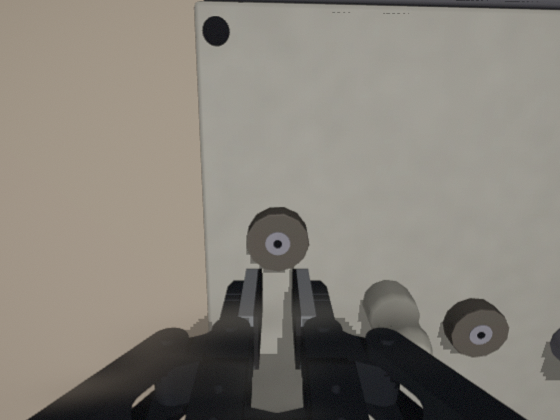

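The wheel at (277,240) is seated between the fingertips and moving straight. The die at (390,305) is still upright. I'll continue the push over the edge.

Request:
step_arm(
  deltas=[
    [0,12,0,0,0,0,-0.7],
    [0,13,0,0,0,0,-0.7],
    [0,13,0,0,0,0,-0.7],
    [0,13,0,0,0,0,-0.7],
    [0,13,0,0,0,0,-0.7],
  ],
)

```text
clock: 3.25
tcp_pos: [0.4477, 0.0792, 0.0653]
orientation: [-0.0, 0.707, 0.707, 0.0]
wrist_force: [0.7, -1.1, -0.4]
finger_gap: 0.013
grip_force: 0.1
```

Request:
step_arm(
  deltas=[
    [0,13,0,0,0,0,-0.7],
    [0,13,0,0,0,0,-0.7],
    [0,13,0,0,0,0,-0.7],
    [0,13,0,0,0,0,-0.7],
    [0,13,0,0,0,0,-0.7],
  ],
)

```text
clock: 3.75
tcp_pos: [0.4478, 0.144, 0.0653]
orientation: [0.0, 0.707, 0.707, 0.0]
wrist_force: [0.1, 0.0, 0.7]
finger_gap: 0.0125
grip_force: 0.0
```

Request:
step_arm(
  deltas=[
    [0,0,15,0,0,0,-0.7],
    [0,-10,30,0,0,0,-0.7],
    [0,-30,30,0,0,0,-0.7],
    [0,-30,20,0,0,0,-0.7],
    [0,0,0,0,0,0,-0.7],
  ],
)

```text
clock: 4.25
tcp_pos: [0.4501, 0.0711, 0.1633]
orientation: [0.002, 0.708, 0.706, 0.002]
wrist_force: [0.9, -0.0, 0.1]
finger_gap: 0.0127
grip_force: 0.0
```

```bash
python3 wl.py w3
```

```text
4.3 [0.44917083 0.07224124 0.16181138] 0.013010936071435955 [0.02254892 0.58381674 0.56441202]
px [344. 305.] n 1070 mean [0.4979 0.0115 0.0857] zmax 0.1012 circ [0.4989 0.0078] 0.0107
px [394. 310.] n 920 mean [ 0.5389 -0.0039  0.0695] zmax 0.072 circ [ 0.5395 -0.0053] 0.0133
px [521. 314.] n 959 mean [ 0.6352 -0.0085  0.0694] zmax 0.0718 circ [ 0.6369 -0.0098] 0.014
px [463. 327.] n 1029 mean [ 0.5874 -0.0121  0.0789] zmax 0.0893 circ [ 0.5899 -0.0153] 0.0111
tray
px [273.  64.] n 1018 mean [0.4501 0.1686 0.0139] zmax 0.016 circ [0.4501 0.1687] 0.0129
```

View pics/w3.png

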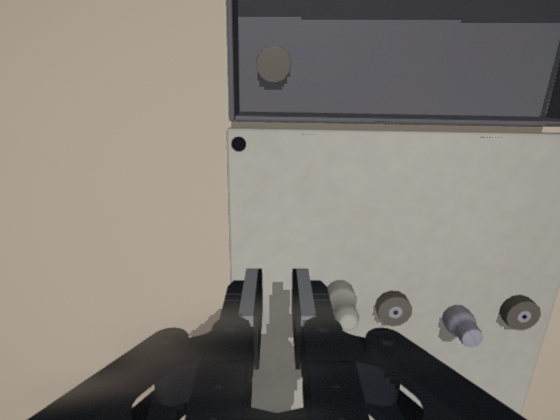

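Wheel 1 is in the tray at (273,64). The die (344,305), nut (463,325) and both remaining wheels are unmoved. Next I'll check finger clearance to the die for the middle wheel.

```bash
python3 - <<'E'
from h import *; import pickle
d=pickle.load(open("w.pkl","rb")); P=cloud(d); t=np.array([.451,-.0235,.149])
Q=P.reshape(-1,3)-t; Q=Q[(abs(Q[:,0])<.07)&(abs(Q[:,1])<.06)&(Q[:,2]>-.03)]
for w in (.025,.028,.031,.034,.037,.04): 
    q=Q[(abs(Q[:,0])>w)&(Q[:,2]>0)]; print(w,np.sort(q[:,2])[:5].round(4), q[q[:,2]<.06][:,1].min())
D=P.reshape(-1,3); D=D[(abs(D[:,0]-.497)<.013)&(abs(D[:,1]-.007)<.016)&(D[:,2]>.064)]
for a in (.065,.075,.085,.09,.095,.1): 
    q=D[(D[:,2]>=a)&(D[:,2]<a+.005)]
    if len(q): print(a,q.min(0).round(4),q.max(0).round(4))
E
```

```text
0.025 [0.0415 0.0416 0.0416 0.0418 0.0419] -0.013928306421066974
0.028 [0.0422 0.0423 0.0426 0.0429 0.0429] -0.013928306421066974
0.031 [0.0447 0.0447 0.0448 0.0448 0.0449] -0.012965894703408143
0.034 [0.0447 0.0451 0.0452 0.0452 0.0452] -0.010315559279863981
0.037 [0.0457 0.0458 0.0461 0.0461 0.0463] -0.010315559279863981
0.04 [0.0481 0.0486 0.0489 0.0497 0.0501] -0.009759447598752607
0.065 [0.4882 0.001  0.0651] [0.5059 0.017  0.07  ]
0.075 [ 0.4889 -0.0029  0.075 ] [0.5084 0.0168 0.08  ]
0.085 [0.4911 0.0054 0.0851] [0.5014 0.0141 0.09  ]
0.09 [ 0.4908 -0.0007  0.0901] [0.5068 0.0144 0.0949]
0.095 [ 0.4913 -0.001   0.095 ] [0.506  0.0139 0.1   ]
0.1 [0.493 0.001 0.1  ] [0.5037 0.0121 0.102 ]
```

Request:
step_arm(
  deltas=[
    [19,-23.5,0,0,0,0,-0.7],
    [19,-23.5,0,0,0,0,-0.7],
    [19,-23.5,0,0,0,0,-0.7],
    [19,-23.5,0,0,0,0,-0.7],
    [18,-23.5,0,0,0,0,-0.7],
  ],
)

```text
clock: 4.8
tcp_pos: [0.5421, -0.0441, 0.1589]
orientation: [-0.001, 0.707, 0.708, -0.0]
wrist_force: [0.1, 0.2, 0.6]
finger_gap: 0.0127
grip_force: 0.0
```

Request:
step_arm(
  deltas=[
    [0,0,-25,0,0,0,-0.7],
    [0,0,-25,0,0,0,-0.7],
    [0,0,-25,0,0,0,-0.7],
    [0,0,-20,0,0,0,-0.7],
    [0,0,0,0,0,0,-0.7],
  ],
)

```text
clock: 5.3
tcp_pos: [0.5403, -0.043, 0.0622]
orientation: [-0.002, 0.707, 0.708, -0.001]
wrist_force: [-0.2, 0.6, 0.1]
finger_gap: 0.0127
grip_force: 0.0
```

```bash
python3 wl.py w4
```

```text
5.35 [ 0.54053774 -0.04311659  0.06327865] 0.012666502194288505 [-0.03889646  0.30367306  0.03509851]
px [154. 188.] n 4165 mean [0.5023 0.009  0.0881] zmax 0.1016 circ [0.4994 0.0065] 0.0109
px [272. 209.] n 3379 mean [ 0.5399 -0.0046  0.0698] zmax 0.0721 circ [ 0.5397 -0.0053] 0.0131
px [518. 220.] n 3654 mean [ 0.6353 -0.0089  0.0696] zmax 0.0721 circ [ 0.6365 -0.0102] 0.0138
px [404. 241.] n 3296 mean [ 0.5878 -0.0128  0.0805] zmax 0.0895 circ [ 0.59   -0.0156] 0.011
px [240. 316.] n 3060 mean [ 0.5293 -0.0355  0.0935] zmax 0.11 circ [ 0.5266 -0.043 ] 0.0146
px [313. 316.] n 3057 mean [ 0.5545 -0.0355  0.0933] zmax 0.11 circ [ 0.5571 -0.0429] 0.0147
px [172. 331.] n 125 mean [ 0.5098 -0.0312  0.1084] zmax 0.11 circ [ 0.5097 -0.0311] 0.005
px [381. 331.] n 136 mean [ 0.574  -0.0311  0.1083] zmax 0.11 circ [ 0.5743 -0.031 ] 0.0053
tray
```

Request:
step_arm(
  deltas=[
    [1,8,1,0,0,0,-0.7],
    [0,9,0,0,0,0,-0.7],
    [0,9,0,0,0,0,-0.7],
    [0,9,0,0,0,0,-0.7],
    [0,10,0,0,0,0,-0.7],
  ],
)

```text
clock: 5.85
tcp_pos: [0.5429, 0.0015, 0.0666]
orientation: [0.0, 0.707, 0.707, 0.0]
wrist_force: [0.8, 1.0, 0.9]
finger_gap: 0.0127
grip_force: 0.0
```

Request:
step_arm(
  deltas=[
    [0,11,0,0,0,0,-0.7],
    [0,11,0,0,0,0,-0.7],
    [0,11,0,0,0,0,-0.7],
    [0,11,0,0,0,0,-0.7],
    [0,11,0,0,0,0,-0.7],
  ],
)

```text
clock: 6.35
tcp_pos: [0.5428, 0.0564, 0.0663]
orientation: [0.0, 0.707, 0.707, 0.0]
wrist_force: [0.3, 0.2, -0.2]
finger_gap: 0.0125
grip_force: 0.1
```

```bash
python3 wl.py w5
```

```text
6.4 [0.54265282 0.05777962 0.06632101] 0.012560077249614417 [0.24443256 0.28544459 0.09647624]
px [277. 241.] n 2976 mean [0.5442 0.0798 0.0697] zmax 0.0722 circ [0.5441 0.0787] 0.013
px [245. 308.] n 2276 mean [0.533  0.0637 0.0924] zmax 0.11 circ [0.5312 0.0569] 0.0139
px [308. 308.] n 2282 mean [0.5555 0.0637 0.0924] zmax 0.11 circ [0.5571 0.057 ] 0.0136
px [201. 336.] n 90 mean [0.52   0.0633 0.1086] zmax 0.11 circ [0.5193 0.063 ] 0.0033
px [351. 336.] n 89 mean [0.5683 0.0632 0.1086] zmax 0.1099 circ [0.5692 0.063 ] 0.0034
tray
px [80. 23.] n 2417 mean [0.4513 0.1674 0.0136] zmax 0.0168 circ [0.4503 0.1681] 0.0133
```

Request:
step_arm(
  deltas=[
    [0,12,-1,0,0,0,-0.7],
    [0,13,0,0,0,0,-0.7],
    [0,13,0,0,0,0,-0.7],
    [0,13,0,0,0,0,-0.7],
    [0,13,0,0,0,0,-0.7],
  ],
)

```text
clock: 6.9
tcp_pos: [0.5428, 0.1206, 0.0653]
orientation: [0.0, 0.707, 0.707, 0.0]
wrist_force: [-0.2, 0.3, -0.2]
finger_gap: 0.0127
grip_force: 0.0
```

Request:
step_arm(
  deltas=[
    [0,13,0,0,0,0,-0.7],
    [0,12,0,0,0,0,-0.7],
    [0,0,15,0,0,0,-0.7],
    [0,0,40,0,0,0,-0.7],
    [10,-15,40,0,0,0,-0.7],
  ],
)

```text
clock: 7.4
tcp_pos: [0.5508, 0.1312, 0.1604]
orientation: [-0.001, 0.706, 0.708, -0.001]
wrist_force: [1.1, 0.8, 0.4]
finger_gap: 0.0128
grip_force: 0.0
```

Request:
step_arm(
  deltas=[
    [17,-30,0,0,0,0,-0.7],
    [17,-30,0,0,0,0,-0.7],
    [17,-30,0,0,0,0,-0.7],
    [17,-30,0,0,0,0,-0.7],
    [17,-30,0,0,0,0,-0.7],
  ],
)

```text
clock: 7.9
tcp_pos: [0.6385, -0.0212, 0.1603]
orientation: [0.0, 0.707, 0.707, 0.0]
wrist_force: [1.0, 0.0, -0.8]
finger_gap: 0.0129
grip_force: 0.0
```

```bash
python3 wl.py w6
```

```text
7.95 [ 0.64132991 -0.02632562  0.16000646] 0.012369029772423245 [ 3.1762193  -2.64490865  1.33166285]
px [ 49. 180.] n 1661 mean [0.5037 0.0082 0.0853] zmax 0.1015 circ [0.5    0.0067] 0.0109
px [272. 199.] n 1183 mean [ 0.6368 -0.0091  0.0698] zmax 0.0722 circ [ 0.6367 -0.0098] 0.0131
px [201. 210.] n 1000 mean [ 0.5923 -0.0129  0.0806] zmax 0.0896 circ [ 0.5909 -0.0156] 0.011
tray
```

Request:
step_arm(
  deltas=[
    [0,-15,0,0,0,0,-0.7],
    [0,-14,0,0,0,0,-0.7],
    [0,0,-30,0,0,0,-0.7],
    [0,0,-35,0,0,0,-0.7],
    [0,0,-30,0,0,0,-0.7],
  ],
)

```text
clock: 8.45
tcp_pos: [0.637, -0.0493, 0.0644]
orientation: [-0.0, 0.707, 0.707, -0.0]
wrist_force: [0.4, -0.2, -0.7]
finger_gap: 0.0129
grip_force: 0.0
```

Request:
step_arm(
  deltas=[
    [0,0,0,0,0,0,-0.7],
    [0,8,0,0,0,0,-0.7],
    [0,9,0,0,0,0,-0.7],
    [0,9,0,0,0,0,-0.7],
    [0,10,0,0,0,0,-0.7],
  ],
)

```text
clock: 8.95
tcp_pos: [0.6382, -0.0125, 0.0663]
orientation: [0.001, 0.707, 0.708, 0.0]
wrist_force: [0.2, -0.5, -0.4]
finger_gap: 0.0127
grip_force: 0.1
```

```bash
python3 wl.py w7
```

```text
9.0 [ 0.63792899 -0.01082303  0.06607314] 0.013135626597667144 [0.05848817 1.27898057 0.50443478]
px [263. 270.] n 5257 mean [0.6347 0.004  0.0795] zmax 0.11 circ [ 0.6371 -0.0007] 0.024
px [308. 308.] n 2274 mean [ 0.6509 -0.0051  0.0924] zmax 0.11 circ [ 0.6517 -0.0115] 0.0134
px [159. 303.] n 2793 mean [ 0.5925 -0.0116  0.0793] zmax 0.0895 circ [ 0.5907 -0.0152] 0.011
px [201. 337.] n 94 mean [ 0.6153 -0.0057  0.1086] zmax 0.11 circ [ 0.6147 -0.0056] 0.0035
px [351. 336.] n 89 mean [ 0.6637 -0.0056  0.1086] zmax 0.11 circ [ 0.6645 -0.0054] 0.0033
tray
```

Request:
step_arm(
  deltas=[
    [0,12,-1,0,0,0,-0.7],
    [0,13,0,0,0,0,-0.7],
    [0,13,0,0,0,0,-0.7],
    [0,13,0,0,0,0,-0.7],
    [0,13,0,0,0,0,-0.7],
  ],
)

```text
clock: 9.5
tcp_pos: [0.6377, 0.0517, 0.0643]
orientation: [0.0, 0.707, 0.707, 0.0]
wrist_force: [-0.7, -1.5, 0.2]
finger_gap: 0.013
grip_force: 0.1
```

Request:
step_arm(
  deltas=[
    [0,13,0,0,0,0,-0.7],
    [0,13,0,0,0,0,-0.7],
    [0,13,0,0,0,0,-0.7],
    [0,13,0,0,0,0,-0.7],
    [0,13,0,0,0,0,-0.7],
  ],
)

```text
clock: 10.0
tcp_pos: [0.6378, 0.1165, 0.0643]
orientation: [0.0, 0.707, 0.707, 0.0]
wrist_force: [0.7, -0.6, 0.3]
finger_gap: 0.0125
grip_force: 0.0
```

Request:
step_arm(
  deltas=[
    [0,13,0,0,0,0,-0.7],
    [0,13,0,0,0,0,-0.7],
    [0,0,15,0,0,0,-0.7],
    [-20,-20,40,0,0,0,-0.7],
    [-20,-20,40,0,0,0,-0.7],
  ],
)

```text
clock: 10.5
tcp_pos: [0.5967, 0.1021, 0.1588]
orientation: [-0.001, 0.706, 0.708, -0.001]
wrist_force: [0.4, 0.3, 0.7]
finger_gap: 0.013
grip_force: 0.0
```

Request:
step_arm(
  deltas=[
    [-20,-20,40,0,0,0,-0.7],
    [-20,-20,40,0,0,0,-0.7],
    [-20,0,20,0,0,0,-0.7],
    [0,0,0,0,0,0,-0.7],
    [0,0,0,0,0,0,-0.7],
  ],
)

```text
clock: 11.0
tcp_pos: [0.5382, 0.0617, 0.2597]
orientation: [0.001, 0.707, 0.707, 0.001]
wrist_force: [0.6, 0.7, 0.0]
finger_gap: 0.0127
grip_force: 0.0
```

```bash
python3 wl.py w8
```

```text
11.05 [0.53805659 0.06177883 0.25852533] 0.012798371301637102 [-0.13549665  0.05773313 -0.08202696]
px [233. 239.] n 555 mean [0.5002 0.0106 0.0861] zmax 0.1011 circ [0.4991 0.0069] 0.0108
px [328. 258.] n 471 mean [ 0.5892 -0.012   0.0798] zmax 0.0901 circ [ 0.5901 -0.015 ] 0.0109
tray
px [184.  59.] n 604 mean [0.4507 0.1686 0.0137] zmax 0.0164 circ [0.4503 0.1685] 0.0131
px [282.  61.] n 579 mean [0.5451 0.1668 0.014 ] zmax 0.0165 circ [0.5452 0.1671] 0.0131
px [378.  67.] n 583 mean [0.639  0.1611 0.0139] zmax 0.0167 circ [0.6395 0.161 ] 0.013
```

View pics/w8.png

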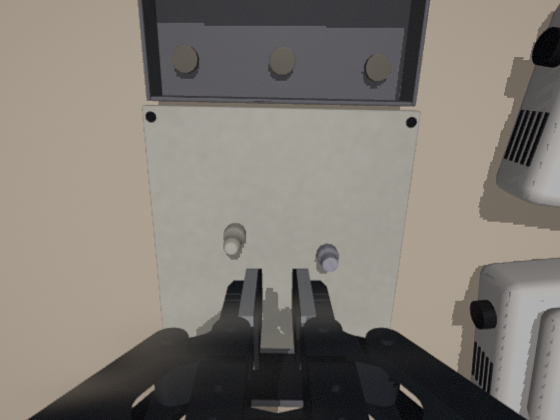

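All three wheels lie flat in the tray at (184,59), (282,61) and (378,67). The die (233,240) and nut (328,258) are upright where they started, and the robot is clear of everything.

```bash
python3 -c "
from workcell import *
print(hand_in())"
```

```text
the job is handed in; nothing more can be done
None
```

All three wheels were pushed over the edge and lie flat in the tray, the die and nut stand upright where they were, and I handed the job in at about 11 s; no verdict was returned.

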